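# Load the shaker with a wheel bolt and nuts and hold the dead-man handle at run

## Robot

A 6-joint arm with a two-finger parallel gripper is mounted at the origin on the work surface. World frame = base frame: x ahead of the robot, y to its left, z up, the work surface at z = 0. Lengths are in m, angles in rad, forces in N, time in s.
With the tool pointing down it reaches from about 0.375 to 0.9 m from the base axis. Payload 3.1 kg.
Tool frame: the origin (TCP) lies at the centre of the arm's flange, where the gripper is bolted on; the fingertips stand 173 mm ahead of it and the grasp point (between the pads) lies 155 mm ahead of it; z points along the fingers, y is the line along which they close (so a half turn about z gives the same grasp; the last joint's range is limited). The gripper opens to 85 mm and grips with 20 to 120 N. Pads are 22 mm wide; open, the fingers measure 114 mm over their backs; the gripper's body (76 mm by 85 mm) begins 54 mm behind the grasp point. The pads swing forward as they close: fully open they stand 13 mm farther back than shut.
Start: joints at [1.113, 0.527, 1.433, -0, 1.181, -0.178], TCP at [0.173, 0.601, 0.405] pointing down, gripper open.
Joint ranges: [-3.08, 3.08], [-0.75, 2.2], [0.22, 2.44], [-1.43, 4.57], [0, 2.65], [-2.85, 2.85]. Speed limits (rad/s): [2.79, 2.79, 3.14, 3.14, 3.14, 3.14].

## Interface

Orientations are given as a unit quaternion [x, y, z, w].
In Python, from station import * gives the robot as it stands.
- The arm moves only by the shell command python3 -m jog 'ROWS' [OPENING] [FORCE]. ROWS is a JSON object of lists of equal length, an entry for each row: "linear": the shift along the world's x, y, z in mm, a list of three; "turn": the turn about the world's z in units of 5 degrees (1.0 is 5 degrees). A call has 1 to 12 rows; each row shifts and turns the commanded pose from where the row before left it; what a row does not reach is not made up. A row lasts 1/8 s, in which the tool goes at most 62.5 mm and 10.7 degrees, less where a joint would pass 70% of its speed; a pose out of reach is approached as far as the arm can. A call is refused whole if a number of a shift passes 62.5 or a number of a turn 1, either way. A call with a gripper value outside its range is refused whole. OPENING is the opening, from 0 (shut) to 1 (fully open), set as the call begins (- or left out, the last holds). The fingers move at their own pace and stop on an object; FORCE is the grip in N (left out, the last holds). Time passes only in rows, so rows that do not move let the fingers close. It gives the time, the measured TCP pose, the force, the opening and the grip force at its end, in the units of the state.
- sense(): the state, without advancing time (a new reading comes with each control period).
- snapshot(name): name is "scene" or "top" or "wrist"; returns the picture (480x640x3 uint8, red, green, blue); there is no depth.
- get_calibration(name): a dict with "fx", "fy", "cx", "cy" (pixels), "dist_coeffs" ([k1, k2, p1, p2, k3] as OpenCV has them; the pictures are not rectified), "world_to_cam" (4x4, takes a point from world to camera coordinates). Camera axes: x right, y down, z forward; pixel columns grow to the right and rows downward; lengths in m; the calibration is good to about 2 mm. A picture is of the moment at which its call begins: read the wrist's pose just before it. get_calibration takes no time and is no camera call; for the wrist camera it gives the pose at the moment of the call.
- sign_off(): hands the job in; it is judged then, once.
The state is a dict: "t": time; "q": joint angles; "qd": joint speeds; "tau": joint torques, N m; "tcp_pos": TCP position; "tool_rot": TCP orientation; "force": force on the tool from outside, world axes, zero at the start; "ft_torque": the same for the moment, N m; "finger_gap": opening from 0.0 (shut) to 1.0 (fully open); "gripper_force": force on a finger pad.
Only numpy, scipy, OpenCV 4.12 (cv2) and the standard library are available. Lean on these libraries where they do the work, as an engineer would, in place of code of your own. Each camera call takes 0.05 s, during which the arm holds its last target. There are 200 camera calls.

## Task

Load the bench shaker for cleaning: take the wheel bolt and the two wheel nuts off the black rubber mat and put the bolt in the square pan and both nuts in the round bowl. Only then press the spring-loaded dead-man handle down from its raised rest until it is level, which is the run position half-way down its travel; never push it to the bottom, which trips the emergency stop. Finish while still holding the handle level with the fingers, and leave the grease tin and oil filter where they are.

Things in the scene. Friction and masses are not known exactly. Their poses are not given: they have to be found in the camera images.
- bolt_mid (a point): Mid-length point of a plain steel wheel bolt, 70 mm long, about 130 g, standing upright on its head on the mat at the start; z runs from head to shank tip. From its underside: hex head 24 mm across flats, 14 mm high; round collar 30 mm diameter, 5 mm high; round shank 14 mm diameter, 51 mm long. This point is 35 mm above the underside; the shank spans from 16 mm below it to 35 mm above it.
- nut1_mid (a point): Mid-height point of a plain steel wheel nut that stands on its collar on the mat at the start: 34 mm high in all, about 80 g. z axis points up out of its top. Round collar 30 mm diameter, 5 mm high at the bottom, then a hexagon 24 mm across flats (27.7 mm across corners), 29 mm high, flats facing this point's x axis and every 60 degrees from it. This point is 17 mm above its underside.
- nut2_mid (a point): Mid-height point of a plain steel wheel nut that stands on its collar on the mat at the start: 34 mm high in all, about 80 g. z axis points up out of its top. Round collar 30 mm diameter, 5 mm high at the bottom, then a hexagon 24 mm across flats (27.7 mm across corners), 29 mm high, flats facing this point's x axis and every 60 degrees from it. This point is 17 mm above its underside.
- mat: Black rubber mat 200 x 200 x 4 mm, fixed, origin at the centre of its underside on the bench. It lies either left or right of the shaker, and the dead-man console on the other side. The bolt and the two nuts stand on it about 70 mm or more apart, in any order.
- pan: Square open steel pan, 148 x 148 mm outside, 50 mm high, wall 4 mm, floor 4 mm thick. Fixed on the deck of the low blue shaker (330 x 165 mm, deck 40 mm above the bench), at either the nearer or the farther end. Origin at the centre of its underside, x and y axes along its sides, z up; the bolt goes in here.
- bowl: Round open steel bowl with upright walls, 148 mm outside diameter, 50 mm high, wall 4 mm, floor 5 mm thick, fixed on the other end of the shaker deck. Origin at the centre of its underside, z up; the nuts go in here.
- handle (a joint): Angle of the dead-man handle in rad: 0 = released, pointing 0.35 rad (20 degrees) upward; 0.35 = level (run); 0.70 = bottom stop (emergency stop trips from 0.60). A spring always returns it to 0: pressing at the pad takes about 3 N to start, about 7 N at level and 12 N at the bottom.
- handle_pad (a point): Centre of the top face of the black pad at the free end of the handle; the pad is 55 mm long (along the handle), 46 mm wide and 22 mm thick, and is pressed from above. The point moves and turns with the handle; its z axis is the console's up axis tilted by the handle's angle since release.
- handle_hinge (a point): Point on the handle's level hinge axis, 115 mm above the bench, on the fixed grey console (base 230 x 100 mm, cheeks 145 mm high around the hinge). y is the hinge axis, z up; the handle runs from here along -x. Level, the centre of the pad's top face is 130 mm along -x and 11 mm above this point; released, it is about 118 mm along -x and 55 mm above.
- tin: Bystander: closed grease tin, 72 mm diameter, 65 mm high, standing at the far left of the work; origin under its centre.
- filter: Bystander: white oil filter, 76 mm diameter, 70 mm high, standing at the far right of the work; origin under its centre.

How it is judged:
On the way, in this order (a step that is already met when the one before it is completed fails the run):
1. the bolt is in the square pan and both nuts are in the round bowl (x of bolt_mid in the frame of pan between -0.07 and 0.07 m and y of bolt_mid in the frame of pan between -0.07 and 0.07 m and z of bolt_mid in the frame of pan below 0.055 m and horizontal distance between each of nut1_mid, nut2_mid and bowl below 0.068 m and z of each of nut1_mid, nut2_mid in the frame of bowl below 0.055 m), for 0.2 s.
2. the fingers hold the handle level (value of joint handle between 0.25 and 0.45 rad and contact force between handle and the fingers above 2 N), for 0.2 s.
At the end, for the whole second after the job is handed in: The bolt is inside the square pan and both nuts are inside the round bowl (middles within the walls, under 55 mm above the container's underside), and for the last second the fingers hold the handle steadily level: joint 0.25 to 0.45 rad, pushing with over 2 N (all of step 1 and all of step 2 and velocity of joint handle between -0.1 and 0.1 rad/s); the arm keeps its last pose, push and grip.
It fails at once if the handle is pushed to the bottom (past 0.60 rad) (value of joint handle above 0.6 rad).
It fails at once if the handle is pressed (past 0.12 rad) before the bolt and both nuts are loaded (value of joint handle above 0.12 rad and not ((x of bolt_mid in the frame of pan between -0.07 and 0.07 m and y of bolt_mid in the frame of pan between -0.07 and 0.07 m and z of bolt_mid in the frame of pan below 0.055 m) and (horizontal distance between nut1_mid and bowl below 0.068 m and z of nut1_mid in the frame of bowl below 0.055 m) and (horizontal distance between nut2_mid and bowl below 0.068 m and z of nut2_mid in the frame of bowl below 0.055 m))).
It fails at once if the tin or filter is pushed more than 30 mm (distance of any of tin, filter from where it was at the start of the episode above 0.03 m).
It also fails if it takes over 70 s, if anything falls off the work surface, if the arm or the gripper's body presses on something with over 40 N, if the wrist force passes 120 N, or if a joint passes its speed limit or range.

## Working session

There is one attempt and no reset: what is moved stays moved. The work goes in short steps, Python scripts to look and compute and a shell command to move; the robot and the scene stay as the last step left them, time stands still between calls to the robot, and variables do not carry over. Pictures are saved under pics/ and viewed, at most 10 in all, crops included, and the job is handed in when it is done.

```bash
mkdir -p pics; ls
cat > h.py <<'E'
from station import *
import numpy as np, cv2
def snap(n,f):
    im=snapshot(n); cv2.imwrite('pics/'+f,cv2.cvtColor(im,cv2.COLOR_RGB2BGR)); return im
def px2w(c,u,v,z):
    K=np.array([[c['fx'],0,c['cx']],[0,c['fy'],c['cy']],[0,0,1.]])
    p=cv2.undistortPoints(np.array([[[u,v]]],float),K,np.array(c['dist_coeffs'],float))[0,0]
    T=np.linalg.inv(np.array(c['world_to_cam'])); d=T[:3,:3]@[p[0],p[1],1]; o=T[:3,3]
    return o+d*(z-o[2])/d[2]
def w2px(c,P):
    K=np.array([[c['fx'],0,c['cx']],[0,c['fy'],c['cy']],[0,0,1.]]);T=np.array(c['world_to_cam'])
    return cv2.projectPoints(np.array(P,float).reshape(-1,3),cv2.Rodrigues(T[:3,:3])[0],T[:3,3],K,np.array(c['dist_coeffs'],float))[0][:,0]
E
python3 - <<'E'
from h import *
for n in ('top','scene'):
    snap(n,n+'0.png'); T=np.linalg.inv(np.array(get_calibration(n)['world_to_cam'])); print(n,T[:3,3].round(3),T[:3,2].round(2))
s=sense(); print(s['t'],s['tcp_pos'],s['tool_rot'],s['finger_gap'])
E
```

```text
pics
top [0.46  0.005 1.129] [ 0.14  0.01 -0.99]
scene [ 1.384 -0.352  0.94 ] [-0.67  0.31 -0.67]
0.1 [0.17242163 0.60042723 0.40380431] [ 1.39410328e-01  9.90234202e-01 -9.43251989e-04 -3.09251971e-04] 0.9997431810080893
```

View pics/top0.png

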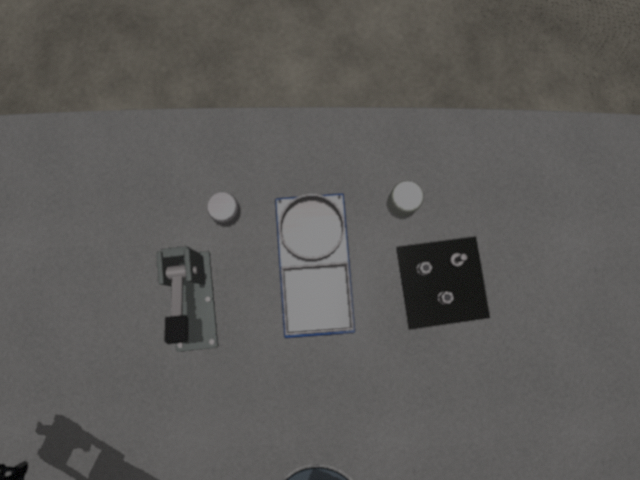

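View pics/scene0.png

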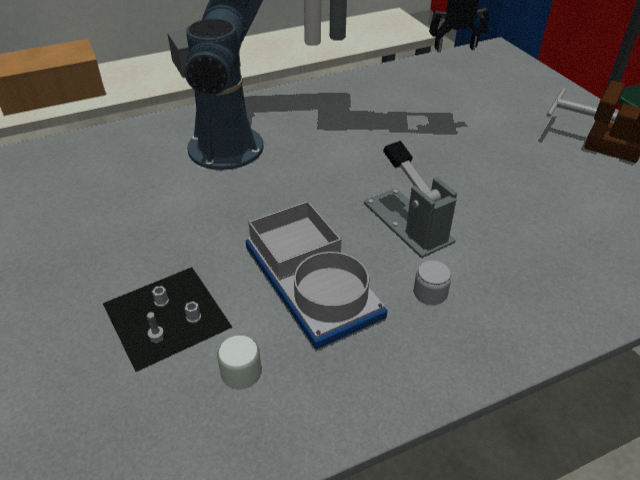

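The top view shows the mat on the right, with the bolt at about (457,260) and the nuts at about (425,268) and (446,298). The bowl (far end) is at (312,229), the pan (near end) at (319,299) and the handle pad at (176,329), on the left.

```bash
cat > m.py <<'E'
from h import *
c=get_calibration('top')
for n,u,v,z in [('bolt collar',456.5,260.5,.023),('bolt tip',463,257,.074),('nutA',425,268,.038),('nutB',446,297.5,.038),('bowl rim',312,229,.09),('pan c',319,299.5,.088),('panNL',287,333,.09),('panNR',353,329,.09),('panFL',285,268,.09),('panFR',347,265,.09),('mat1',397,247,.004),('mat2',476,237,.004),('mat3',490,318,.004),('mat4',409,328,.004),('pad',176,330,.165),('hinge',177,271,.13),('tin',222,208,.065),('filter',407,196,.07)]:
    print(n,px2w(c,u,v,z).round(3))
E
python3 m.py
```

```text
bolt collar [ 0.579 -0.327  0.023]
bolt tip [ 0.581 -0.327  0.074]
nutA [ 0.56  -0.248  0.038]
nutB [ 0.491 -0.295  0.038]
bowl rim [0.642 0.013 0.09 ]
pan c [ 0.486 -0.002  0.088]
panNL [0.414 0.067 0.09 ]
panNR [ 0.423 -0.076  0.09 ]
panFL [0.555 0.073 0.09 ]
panFR [ 0.562 -0.064  0.09 ]
mat1 [ 0.613 -0.19   0.004]
mat2 [ 0.638 -0.384  0.004]
mat3 [ 0.443 -0.409  0.004]
mat4 [ 0.421 -0.214  0.004]
pad [0.421 0.289 0.165]
hinge [0.545 0.301 0.13 ]
tin [0.696 0.221 0.065]
filter [ 0.723 -0.204  0.07 ]
```

```bash
python3 -m jog '{"linear":[[50,-60,0],[50,-60,0],[50,-60,0],[50,-60,0],[50,-60,0],[12,-60,0],[12,-60,0],[12,-60,0],[12,-60,0],[12,-60,0],[12,-60,0],[12,-60,0]],"turn":[0,0,0,0,0,0,0,0,0,0,0,0]}' && python3 -m jog '{"linear":[[12,-60,0],[12,-58,0],[0,-58,0],[0,0,0],[0,0,0]],"turn":[0,0,0,0,0]}'
python3 - <<'E'
from h import *
s=sense(); c=get_calibration('wrist'); snap('wrist','w1.png'); print(s['tcp_pos'],s['tool_rot'],s['t'])
T=np.linalg.inv(np.array(c['world_to_cam'])); print(T.round(3)); print(w2px(c,[[.579,-.327,.023],[.56,-.248,.038],[.491,-.295,.038]]))
E
```

```text
t: 1.6
tcp_pos: [0.4566, -0.0614, 0.4046]
tool_rot: [0.14, 0.99, 0.0, -0.0]
force: [1.2, -0.4, -0.4]
finger_gap: 0.996
gripper_force: 0.0
t: 2.22
tcp_pos: [0.4801, -0.235, 0.4041]
tool_rot: [0.14, 0.99, 0.001, -0.001]
force: [-0.2, -0.6, 0.1]
finger_gap: 0.999
gripper_force: 0.0
[ 0.48011371 -0.23496953  0.40409683] [ 1.39841193e-01  9.90173180e-01  8.14414700e-04 -9.22541355e-04] 2.225
[[ 0.276  0.918  0.284  0.408]
 [ 0.961 -0.264 -0.081 -0.215]
 [ 0.001  0.295 -0.955  0.373]
 [ 0.     0.     0.     1.   ]]
[[259.96249985 319.92590772]
 [321.31272105 293.79131135]
 [259.95393866 246.88823473]]
```

View pics/w1.png

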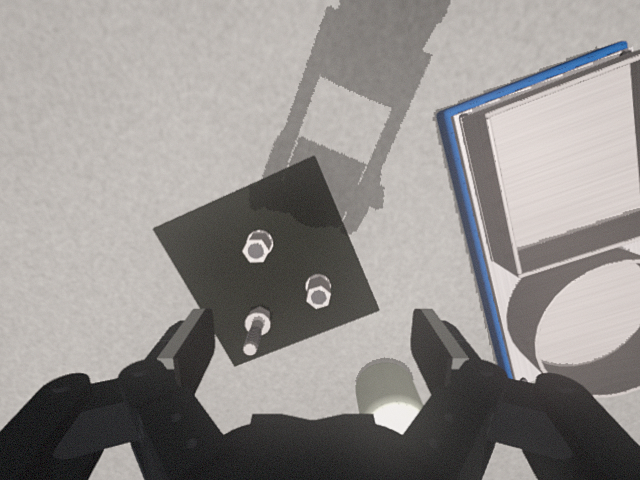

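The wrist view shows nut B's top at about (256,249), nut A's top at (318,297), and the bolt's tip at (250,349) with its collar at (258,318). These agree with the top-camera positions. I'll enlarge the picture to read the hexagon orientation.

Run:
```python
import cv2
im=cv2.imread('pics/w1.png')[220:370,230:350]; im=cv2.resize(im,None,fx=4,fy=4,interpolation=cv2.INTER_CUBIC); cv2.imwrite('pics/w1c.png',im)
```

```text
(no output)
```

View pics/w1c.png

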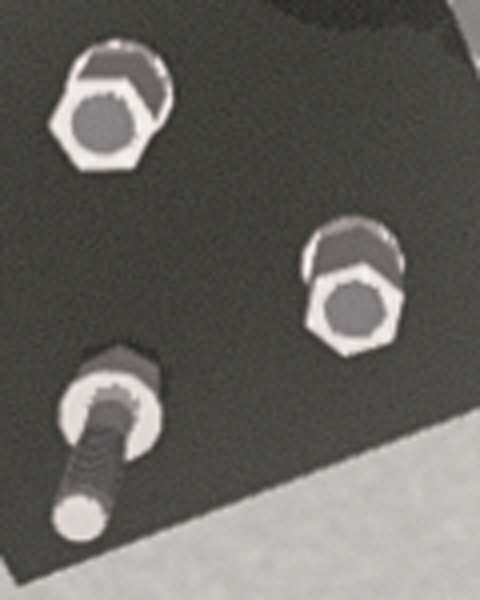

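The crop shows nut B with corners at its left and right, and nut A with corners at its top and bottom. I'll turn those corners into world angles.

Run:
```python
from h import *
c=get_calibration('wrist')
def nut(n,pts):
    W=np.array([px2w(c,230+u/4,220+v/4,.038)[:2] for u,v in pts]); C=W.mean(0); d=W-C
    a=np.angle(np.mean(np.exp(6j*np.arctan2(d[:,1],d[:,0]))))/6
    f=np.degrees(a)+30  # flat normals
    print(n,C.round(4),'R',np.linalg.norm(d,axis=1).round(4),'flat normals mod 60',f%60)
nut('B',[(52,124),(78,80),(133,80),(158,125),(133,168),(80,170)])
nut('A',[(360,264),(403,290),(398,336),(347,355),(307,322),(316,278)])
print('tip',px2w(c,230+80/4,220+518/4,.074),'collar',px2w(c,230+112/4,220+413/4,.023))
```

```text
B [ 0.4947 -0.2994] R [0.014  0.0138 0.0144 0.0136 0.0137 0.0145] flat normals mod 60 42.93091573817176
A [ 0.563  -0.2509] R [0.013  0.014  0.0145 0.0144 0.0138 0.0138] flat normals mod 60 5.814500256009335
tip [ 0.58362859 -0.33045688  0.074     ] collar [ 0.58279147 -0.32982153  0.023     ]
```

```bash
python3 -m jog '{"linear":[[20,-4,-20],[20,-4,-30],[22,-4,-40],[20,-3,-40],[0,0,-40],[0,0,-30],[0,0,-19],[0,0,0],[0,0,0]],"turn":[-0.4,-0.4,-0.4,-0.4,0,0,0,0,0]}' 0.6 40 && python3 -m jog '{"linear":[[0,0,0],[0,0,0],[0,0,0],[0,0,0],[0,0,0]],"turn":[0,0,0,0,0]}' 0 50
```

```text
t: 3.4
tcp_pos: [0.5632, -0.2502, 0.1869]
tool_rot: [0.208, 0.978, -0.0, 0.001]
force: [0.5, -0.6, 0.7]
finger_gap: 0.601
gripper_force: 0.0
t: 4.03
tcp_pos: [0.5631, -0.2508, 0.1872]
tool_rot: [0.208, 0.978, -0.0, 0.001]
force: [0.6, 0.3, 6.1]
finger_gap: 0.272
gripper_force: 49.6
```

```bash
python3 -m jog '{"linear":[[0,0,40],[0,0,50],[20,50,35],[22,54,0],[22,54,0],[22,54,0],[21,52,0],[0,0,-30],[0,0,-30],[0,0,-15],[0,0,0],[0,0,0]],"turn":[0,0,0,0,0,0,0,0,0,0,0,0]}' && python3 -m jog '{"linear":[[0,0,0],[0,0,0],[0,0,0]],"turn":[0,0,0]}' 0.5
```

```text
t: 5.52
tcp_pos: [0.6696, 0.0118, 0.2359]
tool_rot: [0.208, 0.978, 0.0, 0.001]
force: [0.2, -0.8, 0.0]
finger_gap: 0.27
gripper_force: 49.2
t: 5.9
tcp_pos: [0.6692, 0.0122, 0.2354]
tool_rot: [0.208, 0.978, 0.0, 0.001]
force: [-0.2, -0.1, 0.7]
finger_gap: 0.501
gripper_force: 0.0
```

```bash
python3 -m jog '{"linear":[[0,0,40],[0,0,40],[-29,-52,0],[-29,-52,0],[-29,-52,0],[-29,-52,0],[-29,-52,0],[-30,-51,0],[0,0,-50],[0,0,-50],[0,0,-28],[0,0,0]],"turn":[0,0,0.9,0.9,0.9,0.9,0.9,0.9,0.9,0.9,0.2,0]}' 0.6 && python3 -m jog '{"linear":[[0,0,0],[0,0,0],[0,0,0],[0,0,0],[0,0,0],[0,0,0]],"turn":[0,0,0,0,0,0]}' 0 50
```

```text
t: 7.4
tcp_pos: [0.4934, -0.2983, 0.1848]
tool_rot: [-0.113, 0.994, 0.002, -0.002]
force: [0.2, 0.2, 0.0]
finger_gap: 0.603
gripper_force: 0.0
t: 8.15
tcp_pos: [0.4947, -0.2991, 0.1885]
tool_rot: [-0.113, 0.994, -0.001, 0.001]
force: [0.3, 0.3, 6.9]
finger_gap: 0.269
gripper_force: 49.8
```

```bash
python3 -m jog '{"linear":[[0,0,40],[0,0,50],[19,52,35],[19,52,0],[19,52,0],[20,52,0],[20,52,0],[20,52,0],[0,0,-40],[0,0,-38],[0,0,0],[0,0,0]],"turn":[0,0,0,0,0,0,0,0,0,0,0,0]}' && python3 -m jog '{"linear":[[0,0,0],[0,0,0],[0,0,0],[0,0,40],[0,0,45],[0,0,0]],"turn":[0,0,0,0,0,0]}' 0.5
```

```text
t: 9.65
tcp_pos: [0.6102, 0.0108, 0.2329]
tool_rot: [-0.113, 0.994, -0.0, 0.0]
force: [0.2, -0.9, -1.0]
finger_gap: 0.266
gripper_force: 51.9
t: 10.4
tcp_pos: [0.6116, 0.0107, 0.3214]
tool_rot: [-0.113, 0.994, -0.001, 0.004]
force: [-0.3, -0.5, -0.2]
finger_gap: 0.502
gripper_force: 0.0
```

```bash
python3 -m jog '{"linear":[[-5,-57,0],[-5,-57,0],[-5,-57,0],[-5,-57,0],[-5,-57,0],[-4,-55,0],[0,0,-40],[0,0,-40],[0,0,-31],[0,0,0]],"turn":[0,0,0,0,0,0,0,0,0,0]}' 0.5 && python3 -m jog '{"linear":[[0,0,0],[0,0,0],[0,0,0],[0,0,0],[0,0,0],[0,0,0]],"turn":[0,0,0,0,0,0]}' 0 60
```

```text
t: 11.65
tcp_pos: [0.5797, -0.3281, 0.2024]
tool_rot: [-0.113, 0.994, 0.003, -0.003]
force: [-0.1, 0.8, -0.2]
finger_gap: 0.497
gripper_force: 0.0
t: 12.4
tcp_pos: [0.5816, -0.3294, 0.2075]
tool_rot: [-0.113, 0.994, -0.001, 0.001]
force: [-0.5, 0.3, 6.0]
finger_gap: 0.148
gripper_force: 58.5
```

```bash
python3 -m jog '{"linear":[[0,0,45],[0,0,55],[-15,50,38],[-15,56,0],[-15,56,0],[-16,56,0],[-16,56,0],[-16,55,0],[0,0,-45],[0,0,-40],[0,0,-8],[0,0,0]],"turn":[0,0,0,0,0,0,0,0,0,0,0,0]}' && python3 -m jog '{"linear":[[0,0,0],[0,0,0],[0,0,0],[0,0,0],[0,0,45],[0,0,50],[0,0,20],[0,0,0]],"turn":[0,0,0,0,0,0,0,0]}' 0.5
python3 - <<'E'
from h import *
snap('scene','s1.png');snap('top','t1.png')
a=cv2.imread('pics/s1.png')[180:360,200:470]; b=cv2.imread('pics/t1.png')[180:360,150:420]
cv2.imwrite('pics/c1.png',cv2.resize(np.hstack([a,b]),(800,266),interpolation=cv2.INTER_CUBIC))
E
```

```text
t: 13.9
tcp_pos: [0.4888, -0.0019, 0.2499]
tool_rot: [-0.113, 0.994, 0.0, -0.0]
force: [-0.5, -0.3, -1.4]
finger_gap: 0.148
gripper_force: 58.8
t: 14.9
tcp_pos: [0.489, -0.0017, 0.3666]
tool_rot: [-0.113, 0.994, -0.001, 0.002]
force: [0.5, -1.2, -0.9]
finger_gap: 0.504
gripper_force: 0.0
```

View pics/c1.png

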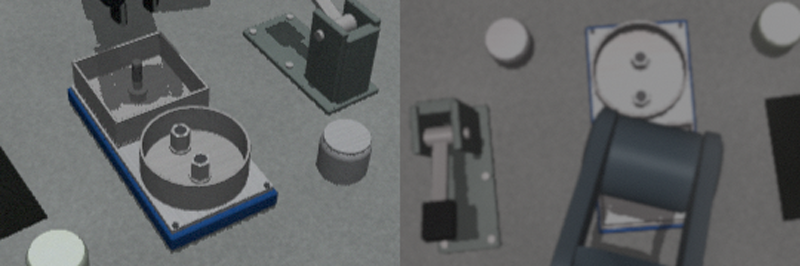

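The scene view shows the bolt standing in the pan and both nuts standing in the bowl, so I can go on to the handle.

```bash
python3 -m jog '{"linear":[[-15,58,3],[-15,58,3],[-15,58,3],[-15,58,3],[-16,58,3],[0,0,0],[0,0,0],[0,0,0]],"turn":[0,0,0,0,0,0,0,0]}' 0 60
python3 - <<'E'
from h import *
c=get_calibration('wrist'); snap('wrist','w2.png'); s=sense(); print(s['tcp_pos'],s['force'])
print(w2px(c,[[.421,.289,.17],[.409,.288,.126],[.413,.288,s['tcp_pos'][2]-.173]]))
E
```

```text
t: 16.0
tcp_pos: [0.4131, 0.287, 0.3791]
tool_rot: [-0.112, 0.994, -0.0, -0.001]
force: [-1.6, 0.7, 0.6]
finger_gap: -0.001
gripper_force: 0.0
[0.41321924 0.28693416 0.3793809 ] [ 0.40933683  0.31649096 -0.06182026]
[[314.39413433 295.34338214]
 [316.57581314 252.39507472]
 [316.52145406 313.02864754]]
```

View pics/w2.png

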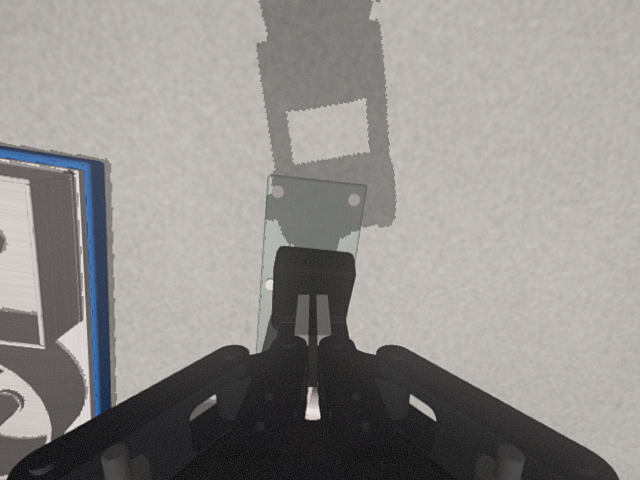

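The shut fingertips are at about (312,300), over the pad, which spans columns 274–355 with its outer edge at row 250. They are well placed, so I'll press down.

```bash
python3 -m jog '{"linear":[[0,0,-15],[0,0,-10],[0,0,-7],[0,0,-7],[0,0,-6],[0,0,-5],[0,0,-5],[0,0,0],[0,0,0]],"turn":[0,0,0,0,0,0,0,0,0]}'
```

```text
t: 17.18
tcp_pos: [0.4126, 0.2884, 0.325]
tool_rot: [-0.113, 0.994, 0.0, -0.0]
force: [-2.7, -0.5, 5.0]
finger_gap: -0.002
gripper_force: 2.2
```

```bash
python3 -m jog '{"linear":[[0,0,-5],[0,0,-5],[0,0,-5],[0,0,-4],[0,0,-4],[0,0,-2],[0,0,0],[0,0,0],[0,0,0]],"turn":[0,0,0,0,0,0,0,0,0]}'
python3 - <<'E'
from h import *
im=snapshot('scene'); c=get_calibration('scene'); s=sense(); print(s['tcp_pos'],s['force'],s['t'])
h=np.array([.541,.30,.115]);d=np.array([.995,.09,0])
P={a:w2px(c,[h-.130*np.cos(.35-a)*d*1+[0,0,.13*np.sin(.35-a)]])[0].round() for a in (.25,.35,.45)};print(P)
b=im[100:270,330:530]; cv2.imwrite('pics/s2.png',cv2.cvtColor(cv2.resize(b,None,fx=3.5,fy=3.5,interpolation=cv2.INTER_CUBIC),cv2.COLOR_RGB2BGR))
E
```

```text
t: 18.3
tcp_pos: [0.4116, 0.2882, 0.3001]
tool_rot: [-0.113, 0.994, -0.0, -0.002]
force: [-5.5, -0.0, 7.1]
finger_gap: -0.004
gripper_force: 3.5
[0.41161352 0.2881837  0.30008093] [-5.65337686 -0.15972549  6.92917142] 18.35
{0.25: array([393., 163.]), 0.35: array([392., 168.]), 0.45: array([392., 172.])}
```

View pics/s2.png

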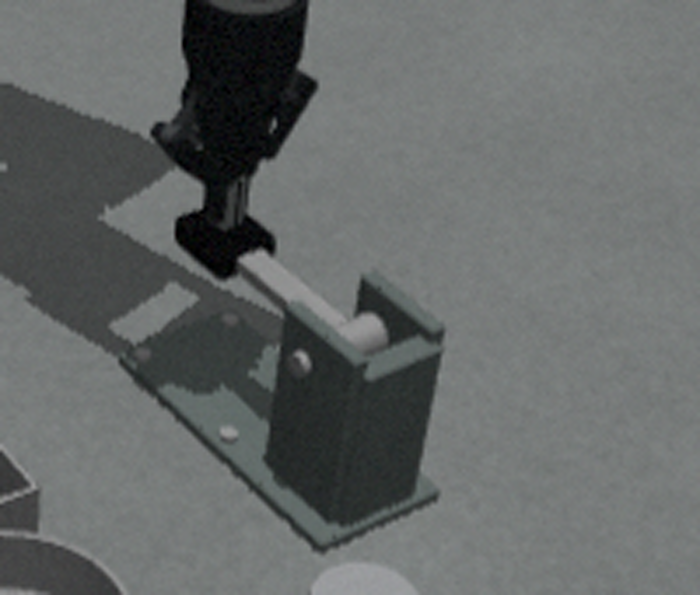

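The picture shows the fingers on a level handle, with the pad body at crop position (225,240) against (217,238) predicted for 0.35 rad. The tip height of 0.127 m and the 7 N force also fit level, so I'm handing in.

```bash
python3 -c "
from station import *
print(sign_off())"
```

```text
the job is handed in; nothing more can be done
None
```

I handed the job in at about 18 s: the bolt is in the pan, both nuts are in the bowl, and the fingers are holding the handle level at about 7 N; the sign-off gave no verdict.

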